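# Line up the punnets and hold the hopper gate at its third click

## Task

Get the cherry filler ready: line up the three small empty wooden punnets in a row, one in front of each of the hopper's three chutes, each square and flush against the steel fence and centred on its chute, and let go of them. Then turn the index knob on the grey control box clockwise from home to its third click, not on to the fourth, and finish while still holding it there, because it springs back when let go. Leave everything else on the bench where it is.

Things in the scene. Friction and masses are not known exactly. Their poses are not given: they have to be found in the camera images.
- punnet_a_mid (a point): one of three identical, interchangeable empty wooden punnets: an open-topped square box 60 x 60 mm, 45 mm high, walls 4 mm, about 80 g, loose on the table. The point is its centre, half-way up (22.5 mm above the table); x and y along its sides, z up. Any punnet may serve any chute.
- punnet_b_mid (a point): one of three identical, interchangeable empty wooden punnets: an open-topped square box 60 x 60 mm, 45 mm high, walls 4 mm, about 80 g, loose on the table. The point is its centre, half-way up (22.5 mm above the table); x and y along its sides, z up. Any punnet may serve any chute.
- punnet_c_mid (a point): one of three identical, interchangeable empty wooden punnets: an open-topped square box 60 x 60 mm, 45 mm high, walls 4 mm, about 80 g, loose on the table. The point is its centre, half-way up (22.5 mm above the table); x and y along its sides, z up. Any punnet may serve any chute.
- lane_left (a point): point on the table at the foot of the hopper's fence, straight below the middle of the left (+y) chute. x = 0 of this frame is the flat front face of the fence; +x points into the hopper, away from the robot's side; y along the fence; z up. A punnet flush against the fence and centred on this chute has its centre at x = -30 mm, y = 0 here.
- lane_mid (a point): point on the table at the foot of the hopper's fence, straight below the middle of the middle chute. x = 0 of this frame is the flat front face of the fence; +x points into the hopper, away from the robot's side; y along the fence; z up. A punnet flush against the fence and centred on this chute has its centre at x = -30 mm, y = 0 here.
- lane_right (a point): point on the table at the foot of the hopper's fence, straight below the middle of the right (-y) chute. x = 0 of this frame is the flat front face of the fence; +x points into the hopper, away from the robot's side; y along the fence; z up. A punnet flush against the fence and centred on this chute has its centre at x = -30 mm, y = 0 here.
- hopper: fixed three-chute hopper; origin at lane_mid, same axes. Steel fence 410 mm long, 36 mm high, 12 mm thick; three open chutes 64 mm wide, 130 mm apart, with closed grey covers between. From 20 mm behind the face it is up to 85 mm high (end walls; chute walls rise to 95 mm at 100 mm behind); a shutter 62 mm behind the face is 120 mm high and lifts up to 42 mm as the knob turns.
- knob_box: fixed grey control box 110 x 110 mm, 50 mm high, at the left or right end of the work area; origin at the middle of its underside, z up. The knob stands on its middle. Black ticks on its round plate mark the knob's home (towards the box's -x) and, going clockwise seen from above, clicks 1 to 5.
- knob_grip (a point): black bar knob on the control box. Point on its vertical axis, half-way up the bar, 85 mm above the table; the frame turns with it: x along the bar, z up. Bar 44 mm long (x), 14 mm wide (y), from 64 to 106 mm above the table, over a round skirt of 24 mm radius from 56 to 64 mm. A white line on top marks the pointer (-x) end.
- knob (a joint): knob angle, rad: 0 at home (start, end stop), growing clockwise from above. Clicks every 0.4: third at 1.2, fourth 1.6; end stop 2.1. A return spring (0.065 N m at home, 0.10 at the third click) drives it home when let go; detents add a ripple of +-0.05 N m: resisting on leaving a click, helping into the next, zero at the click.
- jar: a bystander: leave it where it stands. Origin at the middle of its underside. Small amber jar, 40 mm wide, 60 mm high, beyond the left end of the fence.
- size_ring: a bystander: leave it where it stands. Origin at the middle of its underside. Flat aluminium sizing ring, 48 mm wide, 8 mm high, beyond the right end of the fence.
- tape: a bystander: leave it where it stands. Origin at the middle of its underside. Cardboard roll core lying flat, 76 mm wide, 30 mm high.
- brush: a bystander: leave it where it stands. Origin at the middle of its underside. Hand brush lying on the table, 170 mm long, on the right near the robot.
- bowl: a bystander: leave it where it stands. Origin at the middle of its underside. White bowl, 100 mm wide, 45 mm high.
- lids: a bystander: leave it where it stands. Origin at the middle of its underside. Stack of card lids, 56 x 70 mm, 20 mm high.
- mug: a bystander: leave it where it stands. Origin at the middle of its underside. Blue mug with a handle, 72 mm wide, 85 mm high.
Things that resemble listed ones, but are neither listed nor needed, are in the scene too. What is shaped like the part that bears punnet_c_mid but black is not meant.

How it is judged:
On the way, in this order (a step that is already met when the one before it is completed fails the run):
1. the three punnets stand in a row, one flush and centred before each chute, and are let go while the knob is still at home (x of punnet_a_mid in the frame of lane_mid between -0.038 and -0.025 m and height (world z) of each of punnet_a_mid, punnet_b_mid, punnet_c_mid below 0.03 m and angle between each of punnet_a_mid, punnet_b_mid, punnet_c_mid's own z axis and vertical below 0.1 rad and (angle between the x axis of punnet_a_mid and the x axis of lane_mid, either way round below 0.1 rad or angle between the x axis of punnet_a_mid and the y axis of lane_mid, either way round below 0.1 rad) and x of punnet_b_mid in the frame of lane_mid between -0.038 and -0.025 m and (angle between the x axis of punnet_b_mid and the x axis of lane_mid, either way round below 0.1 rad or angle between the x axis of punnet_b_mid and the y axis of lane_mid, either way round below 0.1 rad) and x of punnet_c_mid in the frame of lane_mid between -0.038 and -0.025 m and (angle between the x axis of punnet_c_mid and the x axis of lane_mid, either way round below 0.1 rad or angle between the x axis of punnet_c_mid and the y axis of lane_mid, either way round below 0.1 rad) and (y of punnet_a_mid in the frame of lane_left between -0.011 and 0.011 m or y of punnet_b_mid in the frame of lane_left between -0.011 and 0.011 m or y of punnet_c_mid in the frame of lane_left between -0.011 and 0.011 m) and (y of punnet_a_mid in the frame of lane_mid between -0.011 and 0.011 m or y of punnet_b_mid in the frame of lane_mid between -0.011 and 0.011 m or y of punnet_c_mid in the frame of lane_mid between -0.011 and 0.011 m) and (y of punnet_a_mid in the frame of lane_right between -0.011 and 0.011 m or y of punnet_b_mid in the frame of lane_right between -0.011 and 0.011 m or y of punnet_c_mid in the frame of lane_right between -0.011 and 0.011 m) and contact force between each of the arm, the fingers and punnet_a below 0.3 N and contact force between each of the arm, the fingers and punnet_b below 0.3 N and contact force between each of the arm, the fingers and punnet_c below 0.3 N and linear speed of each of punnet_a, punnet_b, punnet_c below 0.02 m/s and value of joint knob below 0.2 rad), for 0.2 s.
2. the knob is turned to its third click and held there (value of joint knob between 1.05 and 1.35 rad and contact force between the fingers and knob above 1 N and contact force between each of punnet_a, punnet_b, punnet_c and knob below 0.1 N), for 0.2 s.
At the end, for the whole second after the job is handed in: Before each chute an untouched, upright, resting punnet: centre 25-38 mm from the fence face (30 is flush), within 11 mm of the chute's middle, square within 0.1 rad. Fingers hold the knob (over 1 N, no punnet bearing on it) still at the third click, 1.05-1.35 rad (all of step 2 and x of punnet_a_mid in the frame of lane_mid between -0.038 and -0.025 m and height (world z) of each of punnet_a_mid, punnet_b_mid, punnet_c_mid below 0.03 m and angle between each of punnet_a_mid, punnet_b_mid, punnet_c_mid's own z axis and vertical below 0.1 rad and (angle between the x axis of punnet_a_mid and the x axis of lane_mid, either way round below 0.1 rad or angle between the x axis of punnet_a_mid and the y axis of lane_mid, either way round below 0.1 rad) and x of punnet_b_mid in the frame of lane_mid between -0.038 and -0.025 m and (angle between the x axis of punnet_b_mid and the x axis of lane_mid, either way round below 0.1 rad or angle between the x axis of punnet_b_mid and the y axis of lane_mid, either way round below 0.1 rad) and x of punnet_c_mid in the frame of lane_mid between -0.038 and -0.025 m and (angle between the x axis of punnet_c_mid and the x axis of lane_mid, either way round below 0.1 rad or angle between the x axis of punnet_c_mid and the y axis of lane_mid, either way round below 0.1 rad) and (y of punnet_a_mid in the frame of lane_left between -0.011 and 0.011 m or y of punnet_b_mid in the frame of lane_left between -0.011 and 0.011 m or y of punnet_c_mid in the frame of lane_left between -0.011 and 0.011 m) and (y of punnet_a_mid in the frame of lane_mid between -0.011 and 0.011 m or y of punnet_b_mid in the frame of lane_mid between -0.011 and 0.011 m or y of punnet_c_mid in the frame of lane_mid between -0.011 and 0.011 m) and (y of punnet_a_mid in the frame of lane_right between -0.011 and 0.011 m or y of punnet_b_mid in the frame of lane_right between -0.011 and 0.011 m or y of punnet_c_mid in the frame of lane_right between -0.011 and 0.011 m) and contact force between each of the arm, the fingers and punnet_a below 0.3 N and contact force between each of the arm, the fingers and punnet_b below 0.3 N and contact force between each of the arm, the fingers and punnet_c below 0.3 N and linear speed of each of punnet_a, punnet_b, punnet_c below 0.02 m/s and velocity of joint knob between -0.2 and 0.2 rad/s); the arm keeps its last pose, push and grip.
It fails at once if the knob is turned on to the fourth click (beyond 1.5 rad) (value of joint knob above 1.5 rad).
It fails at once if a bystander is disturbed: moved more than 30 mm (distance of any of jar, size_ring, tape, brush, bowl, lids, mug from where it was at the start of the episode above 0.03 m).
It also fails if it takes over 72 s, if anything falls off the work surface, if the arm or the gripper's body presses on something with over 40 N, if the wrist force passes 120 N, or if a joint passes its speed limit or range.

## Robot

A 6-joint arm with a two-finger parallel gripper is mounted at the origin on the work surface. World frame = base frame: x ahead of the robot, y to its left, z up, the work surface at z = 0. Lengths are in m, angles in rad, forces in N, time in s.
With the tool pointing down it reaches from about 0.4 to 0.825 m from the base axis. Payload 7 kg.
Tool frame: the origin (TCP) lies on the centre line of the jaws, within the pads' length; the fingertips stand 22 mm ahead of it and the grasp point (between the pads) lies 3 mm ahead of it (r.nose_length is the distance from the TCP to the fingertips, in m); z points along the fingers, y is the direction in which the jaws open and shut (so a half turn about z gives the same grasp; the last joint's range is limited). The gripper opens to 88 mm and grips with 3 to 60 N. Pads are 19 mm wide; open, the fingers measure 130 mm over their backs; the gripper's body (78 mm by 193 mm) begins 47 mm behind the grasp point.
Start: joints at [1.5, 0.359, 0.012, 0, -1.224, -0.288], TCP at [0.237, 0.632, 0.249] pointing down, gripper open.
Joint ranges: [-3.07, 3.07], [-1.43, 2.12], [-1.02, 1.25], [-3.03, 1.67], [-3.05, -0], [-3.03, 3.03]. Speed limits (rad/s): [2.39, 2.39, 3.01, 3.14, 3.14, 3.14].

## Interface

Orientations are given as a unit quaternion [w, x, y, z].
In Python, from rig import r gives the robot as it stands. The module is installed in compiled form; this text tells all that it offers.
- The arm moves only by the shell command python3 -m handwheel 'ROWS'. ROWS is JSON, a list of rows, each a list of 5 numbers: the opening, from 0 (shut) to 1 (fully open), then the shift along the tool's x, y, z in mm, then the turn about the tool's z in rad. In form: [[fingers, tx, ty, tz, spin], ...]. A call has 1 to 20 rows; each row is the pose to reach, as a shift and turn from the pose commanded when the call began, along the tool's axes at that moment; what a row does not reach only later rows make up. A row lasts 1/8 s, in which the tool goes at most 62.5 mm and 10.7 degrees, less where a joint would pass 70% of its speed; a pose out of reach is approached as far as the arm can. A call with a gripper value outside its range is refused whole. The fingers move at their own pace and stop on an object; the grip force is fixed at half the most. Time passes only in rows, so rows that repeat a pose let the fingers close. It gives the time, the measured TCP pose, the force and the opening at its end, in the units of the state.
- r.get_state(): the state, without advancing time (a new reading comes with each control period).
- r.read_camera(name): name is "scene" or "top" or "wrist"; returns the picture (400x640x3 uint8, red, green, blue); there is no depth.
- r.camera_params(name): a dict with "K" (3x3 intrinsics, pixels), "rvec" (rotation vector, rad) and "tvec" (3), from world to camera coordinates, as OpenCV has them; the wrist camera has in their place "hand_eye" (4x4, takes a point from camera to tool coordinates, whose origin is the TCP and whose axes are the flange's). Camera axes: x right, y down, z forward; pixel columns grow to the right and rows downward; lengths in m; the calibration is good to about 2 mm. A picture is of the moment at which its call begins: read the wrist's pose just before it. camera_params takes no time and is no camera call.
- r.finish_job(): hands the job in, once; it reports no verdict.
The state is a dict: "time": time; "qpos": joint angles; "dq": joint speeds; "joint_efforts": joint torques, N m; "position": TCP position; "tool_rot": TCP orientation; "force": force on the tool from outside, world axes, zero at the start; "wrist_torque": the same for the moment, N m; "grip_width": finger opening in m.
Only numpy, scipy, OpenCV 4.12 (cv2) and the standard library are available. Lean on these libraries where they do the work, as an engineer would, in place of code of your own. Each camera call takes 0.05 s, during which the arm holds its last target.

## Working session

There is one attempt and no reset: what is moved stays moved. The work goes in short steps, Python scripts to look and compute and a shell command to move; the robot and the scene stay as the last step left them, time stands still between calls to the robot, and variables do not carry over. Pictures are saved under pics/ and viewed, and the job is handed in when it is done.

```bash
mkdir -p pics; ls; python3 - <<'E'
from rig import r
import cv2
s=r.get_state(); print(s)
for n in ("scene","top","wrist"):
    p=r.camera_params(n); print(n,{k:(v.tolist() if hasattr(v,'tolist') else v) for k,v in p.items()})
for n in ("scene","top"):
    cv2.imwrite(f"pics/{n}0.png",r.read_camera(n)[:,:,::-1])
print(r.nose_length)
E
```

```text
pics
{'time': 0.0, 'qpos': array([ 1.50007457e+00,  3.59410580e-01,  1.10853855e-02, -3.66216161e-04,
       -1.22408844e+00, -2.88094314e-01]), 'dq': array([ 2.13683121e-04,  8.58517065e-04,  1.42122197e-06, -2.02918508e-03,
       -1.19875065e-03,  1.65570813e-03]), 'joint_efforts': array([-7.25881928e-04, -5.82723427e+01,  2.93059802e+01,  6.99738532e+00,
        6.89040593e-03, -1.66713940e-04]), 'position': array([0.23689976, 0.63159412, 0.24761598]), 'tool_rot': array([ 8.22556790e-04,  9.83938034e-01, -1.78508437e-01, -8.34296811e-05]), 'force': array([ 0.26777958, -0.99398056, -0.7916207 ]), 'wrist_torque': array([0.00944896, 0.0438806 , 0.02728377]), 'grip_width': 0.08788229212696991}
scene {'K': [[415.6247099860084, 0.0, 322.77537294412963], [0.0, 415.6247099860084, 198.72738915650362], [0.0, 0.0, 1.0]], 'rvec': [2.4546733823236346, 0.9686529627849446, -0.2818735669981854], 'tvec': [-0.3779352648011202, -0.2578617738220399, 1.4442967517787508]}
top {'K': [[437.692238171232, 0.0, 311.8191537727443], [0.0, 437.692238171232, 203.5293398130627], [0.0, 0.0, 1.0]], 'rvec': [2.1597246186415515, -2.192831359984683, 0.140969846660405], 'tvec': [-0.013392762976690509, 0.5075555246810387, 1.5187082393916256]}
wrist {'K': [[276.69018910591427, 0.0, 322.7128763296352], [0.0, 276.69018910591427, 198.34734817923848], [0.0, 0.0, 1.0]], 'hand_eye': [[-0.0006734088608675371, -0.950322756548755, -0.3112654894235505, 0.08457299277187558], [0.9999996752496791, -0.0007777664136052162, 0.00021113962897757266, 0.0008874722762131082], [-0.00044274263761468673, -0.31126524615668577, 0.9503229716859293, -0.1353056265559606], [0.0, 0.0, 0.0, 1.0]]}
0.022
```

View pics/top0.png

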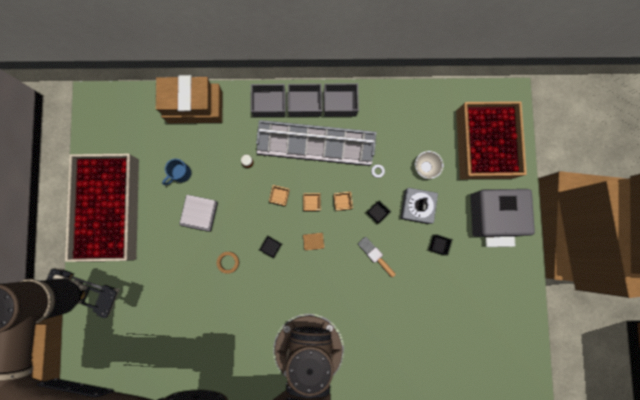

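View pics/scene0.png

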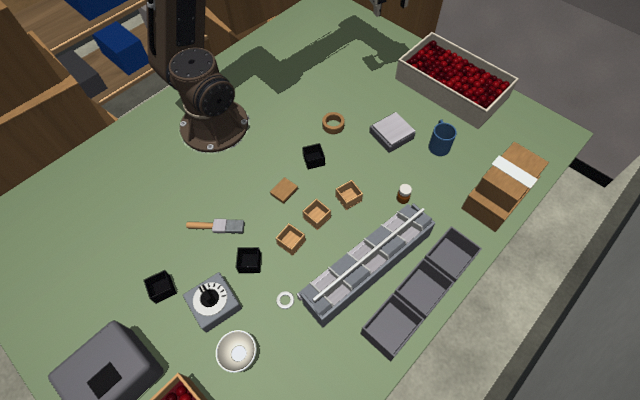

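```bash
cat > h.py <<'E'
from rig import r
import cv2, numpy as np
from scipy.spatial.transform import Rotation as R
def cam(n, st=None):
    p=r.camera_params(n); K=np.array(p['K'])
    if n=='wrist':
        he=np.array(p['hand_eye']); q=st['tool_rot']; T=np.eye(4)
        T[:3,:3]=R.from_quat([q[1],q[2],q[3],q[0]]).as_matrix(); T[:3,3]=st['position']
        M=np.linalg.inv(T@he); return K,M[:3,:3],M[:3,3]
    return K,R.from_rotvec(np.array(p['rvec']).ravel()).as_matrix(),np.array(p['tvec']).ravel()
def cast(c,uv,z):
    K,Rm,t=c; uv=np.atleast_2d(np.asarray(uv,float))
    d=np.c_[uv,np.ones(len(uv))]@np.linalg.inv(K).T@Rm; o=-Rm.T@t
    s=(z-o[2])/d[:,2]; return (o+d*s[:,None])[:,:3]
def proj(c,P):
    K,Rm,t=c; x=np.atleast_2d(P)@Rm.T+t; x=x@K.T; return x[:,:2]/x[:,2:]
def crop(im,x0,y0,x1,y1,k,name):
    cv2.imwrite(name,cv2.resize(im[y0:y1,x0:x1,::-1],None,fx=k,fy=k,interpolation=cv2.INTER_CUBIC))
def woodmask(im):
    hsv=cv2.cvtColor(im,cv2.COLOR_RGB2HSV)
    return cv2.inRange(hsv,(8,90,90),(22,255,255))
E
python3 - <<'E'
from h import *
t=cv2.imread('pics/top0.png')[:,:,::-1]; s=cv2.imread('pics/scene0.png')[:,:,::-1]
crop(t,240,100,460,265,3.6,'pics/topc.png'); crop(s,130,140,440,340,2.5,'pics/scec.png')
ct=cam('top');cs=cam('scene')
for n,uv,z in [('p1',(279,196),.045),('p2',(312,202),.045),('p3',(343,202),.045),('flat',(314,241),.0),('knob',(420,205),.056),('f1',(255,155),.036),('f2',(373,164),.036),('mug',(176,170),.08),('tape',(228,262),.03)]:
    print(n,cast(ct,uv,z).round(3))
E
```

```text
p1 [[0.533 0.094 0.045]]
p2 [[ 0.511 -0.021  0.045]]
p3 [[ 0.509 -0.13   0.045]]
flat [[ 0.376 -0.027  0.   ]]
knob [[ 0.494 -0.397  0.056]]
f1 [[0.682 0.178 0.036]]
f2 [[ 0.645 -0.241  0.036]]
mug [[0.623 0.442 0.08 ]]
tape [[0.307 0.273 0.03 ]]
```

View pics/topc.png

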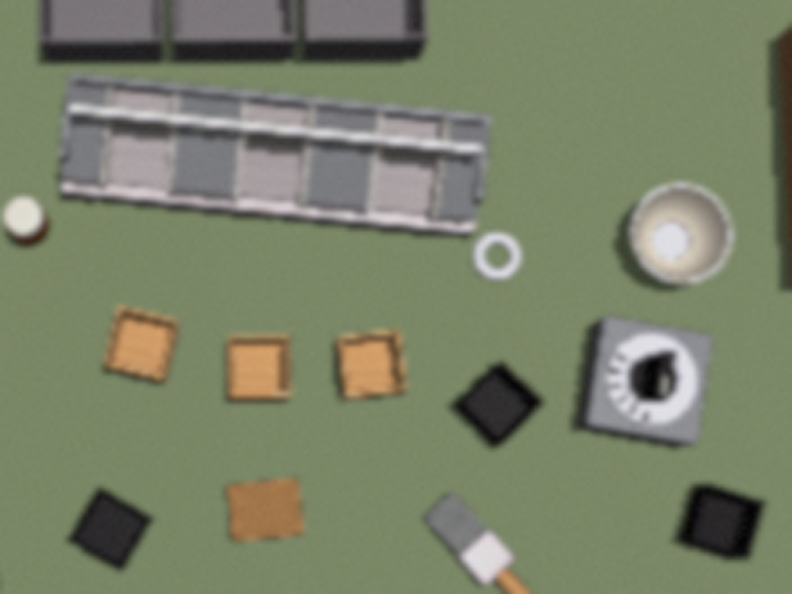

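View pics/scec.png

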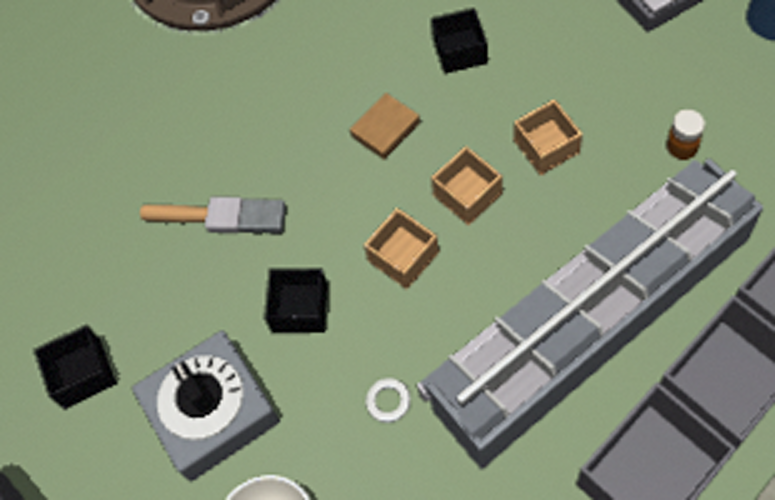

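Candidates in the top view: open wooden boxes at (279,196), (312,202) and (343,202), which are the punnets; a solid flat wooden block at (314,241), a lookalike; and black boxes at (378,212), (270,246) and (440,244), which are excluded. The crop shows walls and an open top on the first three only. The fence face faces the robot and is yawed about -0.09 rad. Next I move the wrist camera above the area.

```bash
python3 -m handwheel '[[1,475,518,-50,-0.27],[1,475,518,-50,-0.27],[1,475,518,-50,-0.27],[1,475,518,-50,-0.27],[1,475,518,-50,-0.27],[1,475,518,-50,-0.27],[1,475,518,-50,-0.27],[1,475,518,-50,-0.27],[1,475,518,-50,-0.27],[1,475,518,-50,-0.27],[1,475,518,-50,-0.27],[1,475,518,-50,-0.27],[1,475,518,-50,-0.27],[1,475,518,-50,-0.27],[1,475,518,-50,-0.27]]'
python3 - <<'E'
from h import *
import pickle
st=r.get_state(); w=r.read_camera('wrist'); print(st['qpos'],st['position'],st['time'])
cv2.imwrite('pics/w1.png',w[:,:,::-1]); pickle.dump((st,w),open('w1.pkl','wb'))
E
```

```text
time: 1.98
position: [0.4996, -0.0187, 0.2986]
tool_rot: [-0.0, 0.999, -0.043, -0.0]
force: [0.3, 0.2, 0.6]
grip_width: 0.0874
[ 3.56250253e-01  3.56800783e-02 -2.83311951e-01 -1.38239255e-04
 -1.25176826e+00  1.12765033e+00] [ 0.49956556 -0.01869759  0.29856152] 1.975
```

View pics/w1.png

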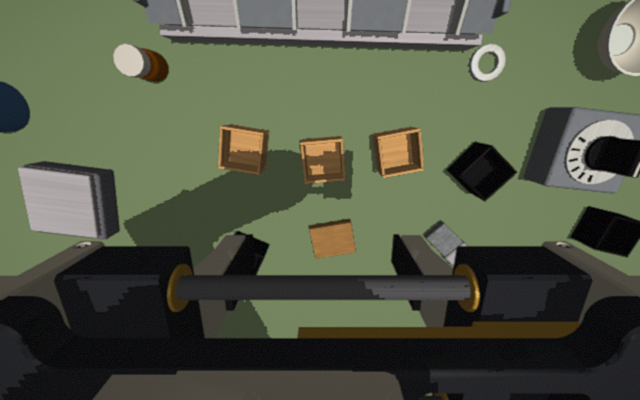

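```bash
python3 - <<'E'
from h import *
w=cv2.imread('pics/w1.png')[:,:,::-1]
crop(w,130,0,530,60,2,'pics/w1h.png'); crop(w,200,110,440,190,3.3,'pics/w1p.png')
E
```

```text
(no output)
```

View pics/w1h.png

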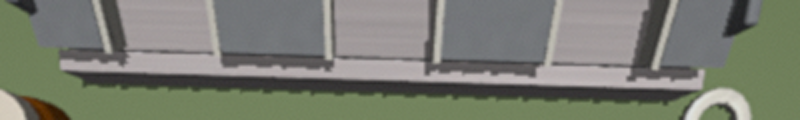

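View pics/w1p.png

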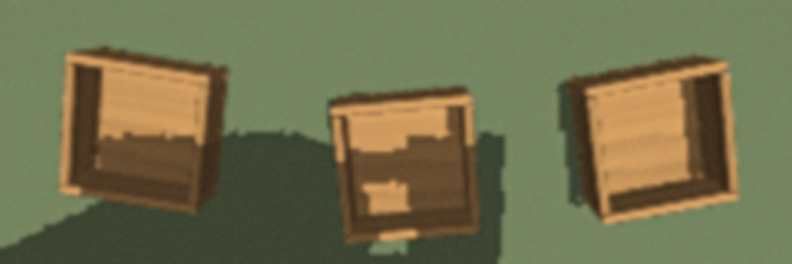

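```bash
cat > m1.py <<'E'
from h import *
import pickle
st,w=pickle.load(open('w1.pkl','rb')); c=cam('wrist',st)
f=cast(c,[(130+61/2,70/2),(130+703/2,88/2)],.036)
print(f.round(4),np.linalg.norm(f[0]-f[1]))
d=f[0]-f[1]; print('lane_mid',f.mean(0)[:2].round(4),'hop yaw',-np.arctan2(d[0],d[1]))
for q in ([(66,52),(211,73),(196,211),(62,192)],[(333,104),(470,95),(478,230),(346,240)],[(585,92),(727,62),(738,197),(605,222)]):
    uv=np.array(q)/3.3+[200,110]
    P=cast(c,uv,.045)[:,:2]
    s=[np.linalg.norm(P[i]-P[i-1]) for i in range(4)]
    e=[P[0]-P[3],P[1]-P[2]]
    yaw1=[np.arctan2(a[1],a[0]) for a in e]; e=[P[0]-P[1],P[3]-P[2]]
    yaw2=[np.arctan2(-a[0],a[1]) for a in e]
    print(P.mean(0).round(4),np.round(s,4),np.round(yaw1+yaw2,3),np.mean(yaw1+yaw2).round(3))
# check top cam
ct=cam('top')
f=cast(ct,[(240+62/3.6,100+192/3.6),(240+474/3.6,100+234/3.6)],.036); print('top fence',f.round(4),np.linalg.norm(f[0]-f[1]),f.mean(0))
E
python3 m1.py
```

```text
[[ 0.6888  0.1703  0.036 ]
 [ 0.6429 -0.236   0.036 ]] 0.4089402882429666
lane_mid [ 0.6658 -0.0328] hop yaw -0.11244309349222725
[0.5368 0.0926] [0.0593 0.0599 0.0596 0.058 ] [-0.232 -0.263 -0.229 -0.233] -0.239
[ 0.5117 -0.0214] [0.0592 0.0576 0.0584 0.0581] [-0.015 -0.005 -0.023 -0.01 ] -0.013
[ 0.5124 -0.1312] [0.0571 0.0593 0.0579 0.058 ] [0.127 0.104 0.12  0.106] 0.114
top fence [[ 0.6882  0.1699  0.036 ]
 [ 0.6412 -0.2361  0.036 ]] 0.40867487648195505 [ 0.66471019 -0.03310825  0.036     ]
```

```bash
cat > to.py <<'E'
from h import *
def to(*tg):
    st=r.get_state(); q=st['tool_rot']; Rt=R.from_quat([q[1],q[2],q[3],q[0]]).as_matrix()
    ph=np.arctan2(Rt[1,0],Rt[0,0]); print('t',round(st['time'],2),'pos',st['position'].round(4),'phi',ph.round(3),'q6',st['qpos'][5].round(2),'grip',round(st['grip_width'],4),'F',st['force'].round(1))
    for x,y,z,p in tg:
        d=(np.array([x,y,z])-st['position'])@Rt*1000
        print((x,y,z,p),'->',d.round(1),'spin',round(ph-p,3))
E
python3 -c "
from to import *
to((.5368,.0926,.11,-.239),(.5368,.0926,.037,-.239))"
```

```text
t 2.02 pos [ 0.4996 -0.0187  0.2986] phi -0.087 q6 1.13 grip 0.0877 F [-1.6 -0.4  0.2]
(0.5368, 0.0926, 0.11, -0.239) -> [  27.3 -114.1  188.6] spin 0.152
(0.5368, 0.0926, 0.037, -0.239) -> [  27.3 -114.1  261.6] spin 0.152
```

```bash
python3 -m handwheel '[[0.92,27,-114,100,0.15],[0.92,27,-114,188,0.15],[0.92,27,-114,188,0.15],[0.92,27,-114,188,0.15],[0.92,27,-114,188,0.15],[0.92,27,-114,225,0.15],[0.92,27,-114,250,0.15],[0.92,27,-114,261,0.15],[0.92,27,-114,261,0.15]]'
python3 - <<'E'
from to import *
to((.5368,.0926,.037,-.239))
w=r.read_camera('wrist'); cv2.imwrite('pics/w2.png',w[:,:,::-1])
E
```

```text
time: 3.15
position: [0.5372, 0.0914, 0.0383]
tool_rot: [-0.0, 0.993, -0.119, 0.0]
force: [-0.3, -0.1, 0.3]
grip_width: 0.0804
t 3.15 pos [0.5372 0.0914 0.0383] phi -0.238 q6 0.8 grip 0.0804 F [-0.3 -0.1  0.3]
(0.5368, 0.0926, 0.037, -0.239) -> [-0.7 -1.   1.3] spin 0.001
```

View pics/w2.png

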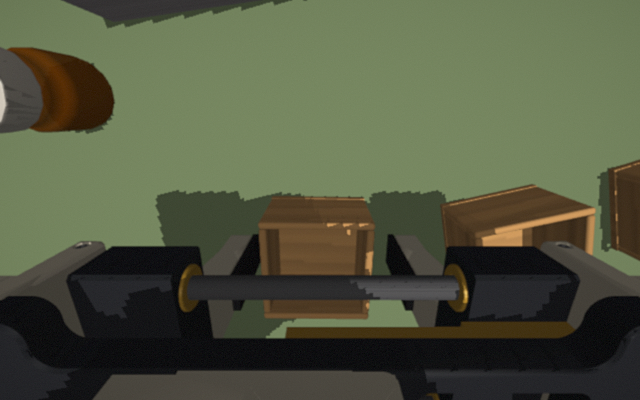

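Punnet is centred between the fingers (about (315,255)) and clear of its neighbours. I'll close on it now.

```bash
python3 -m handwheel '[[0,0,0,0,0],[0,0,0,0,0],[0,0,0,0,0],[0,0,0,0,0]]'
python3 -c "
from to import *
print('jar',cast(cam('top'),(246,160),.06))
to((.55,.095,.055,-.239),(.6482,.0998,.055,-.113),(.6482,.0998,.0385,-.113))"
```

```text
time: 3.7
position: [0.5374, 0.0916, 0.0383]
tool_rot: [-0.0, 0.993, -0.119, 0.001]
force: [-1.8, 1.1, 7.5]
grip_width: 0.0599
jar [[0.65955255 0.20649987 0.06      ]]
t 3.7 pos [0.5374 0.0916 0.0383] phi -0.239 q6 0.8 grip 0.0599 F [-1.8  1.1  7.5]
(0.55, 0.095, 0.055, -0.239) -> [ 11.5  -6.3 -16.7] spin 0.0
(0.6482, 0.0998, 0.055, -0.113) -> [105.7 -34.1 -16.6] spin -0.126
(0.6482, 0.0998, 0.0385, -0.113) -> [ 1.057e+02 -3.410e+01 -1.000e-01] spin -0.126
```

```bash
python3 -m handwheel '[[0,0,0,-10,0],[0,10,-6,-17,0],[0,60,-20,-17,-0.06],[0,90,-30,-17,-0.126],[0,106,-34,-17,-0.126],[0,106,-34,-17,-0.126],[0,106,-34,-8,-0.126],[0,106,-34,0,-0.126],[0,106,-34,0,-0.126],[0,106,-34,0,-0.126]]'
python3 - <<'E'
from to import *
to((.6482,.0998,.0385,-.113))
w=r.read_camera('wrist'); cv2.imwrite('pics/w3.png',w[:,:,::-1])
E
```

```text
time: 4.95
position: [0.6475, 0.0993, 0.0376]
tool_rot: [0.0, 0.998, -0.056, -0.0]
force: [-0.8, -0.1, 2.2]
grip_width: 0.0595
t 4.95 pos [0.6475 0.0993 0.0376] phi -0.113 q6 1.01 grip 0.0595 F [-0.8 -0.1  2.2]
(0.6482, 0.0998, 0.0385, -0.113) -> [ 0.7 -0.6 -0.9] spin 0.0
```

View pics/w3.png

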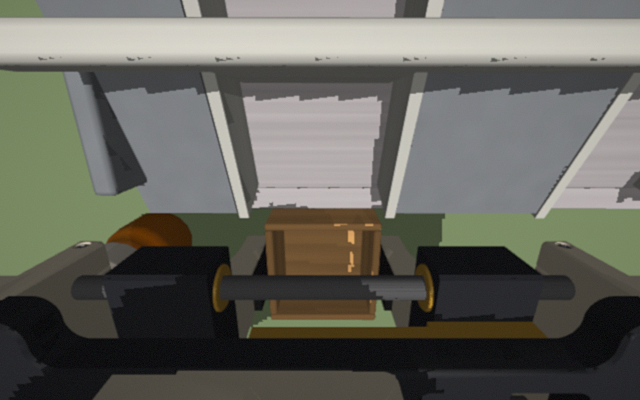

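```bash
python3 -m handwheel '[[0,1.5,-0.5,0,0],[0,3,-0.5,0,0],[0,3,-0.5,0,0]]'
```

```text
time: 5.38
position: [0.6511, 0.0995, 0.0376]
tool_rot: [-0.0, 0.998, -0.056, 0.0]
force: [-0.5, 0.3, 2.5]
grip_width: 0.0599
```

```bash
python3 -m handwheel '[[0,1,0,0,0],[0,2,0,0,0],[0,2,0,0,0]]'
```

```text
time: 5.75
position: [0.6524, 0.0993, 0.0376]
tool_rot: [0.0, 0.998, -0.056, -0.0]
force: [-4.9, 0.6, 5.0]
grip_width: 0.0598
```

```bash
python3 -m handwheel '[[0.92,-1,0,0,0],[0.92,-1,0,0,0],[0.92,-1,0,0,0],[0.92,-1,0,0,0],[0.92,-1,0,-40,0],[0.92,-1,0,-90,0],[0.92,-1,0,-150,0],[0.92,-40,0,-200,0],[0.92,-80,0,-200,0],[0.92,-80,0,-200,0],[0.92,-80,0,-200,0],[0.92,-80,0,-200,0]]'
python3 - <<'E'
from to import *
to((.5124,-.1312,.09,.114),(.5124,-.1312,.037,.114))
w=r.read_camera('wrist'); cv2.imwrite('pics/w4.png',w[:,:,::-1])
E
```

```text
time: 7.25
position: [0.574, 0.1082, 0.237]
tool_rot: [0.0, 0.998, -0.057, -0.0]
force: [0.7, 0.1, -0.7]
grip_width: 0.0806
t 7.25 pos [0.574  0.1082 0.237 ] phi -0.113 q6 0.94 grip 0.0806 F [ 0.7  0.1 -0.7]
(0.5124, -0.1312, 0.09, 0.114) -> [-34.1 244.7 147.1] spin -0.227
(0.5124, -0.1312, 0.037, 0.114) -> [-34.1 244.7 200.1] spin -0.227
```

View pics/w4.png

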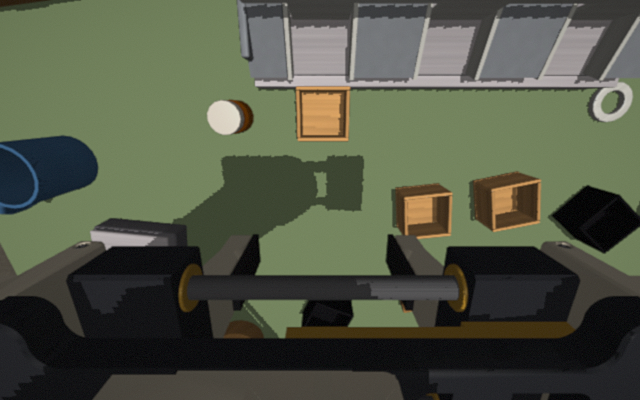

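The left punnet is flush and square at (323,113). Next is the right one.

```bash
python3 -m handwheel '[[0.92,-15,120,20,-0.1],[0.92,-34,200,60,-0.2],[0.92,-34,245,100,-0.227],[0.92,-34,245,147,-0.227],[0.92,-34,245,147,-0.227],[0.92,-34,245,147,-0.227],[0.92,-34,245,147,-0.227],[0.92,-34,245,175,-0.227],[0.92,-34,245,195,-0.227],[0.92,-34,245,201,-0.227],[0.92,-34,245,201,-0.227]]'
python3 - <<'E'
from to import *
to((.5124,-.1312,.037,.114))
w=r.read_camera('wrist'); cv2.imwrite('pics/w5.png',w[:,:,::-1])
E
```

```text
time: 8.68
position: [0.513, -0.1309, 0.0372]
tool_rot: [0.0, 0.998, 0.058, 0.0]
force: [0.4, 0.6, -0.3]
grip_width: 0.0807
t 8.68 pos [ 0.513  -0.1309  0.0372] phi 0.115 q6 1.56 grip 0.0807 F [ 0.4  0.6 -0.3]
(0.5124, -0.1312, 0.037, 0.114) -> [-0.6  0.3  0.2] spin 0.001
```

View pics/w5.png

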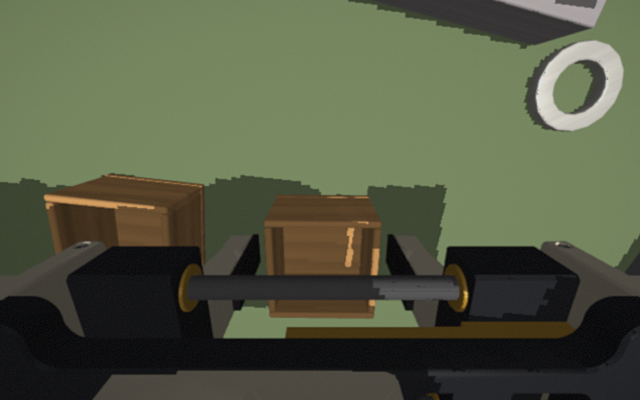

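```bash
python3 -m handwheel '[[0,0,0,0,0],[0,0,0,0,0],[0,0,0,0,0],[0,0,0,0,0]]'
python3 -c "
from to import *
print('ring',cast(cam('top'),(378,171),.008))
to((.6205,-.1588,.055,-.113),(.6205,-.1588,.0375,-.113))"
```

```text
time: 9.22
position: [0.5124, -0.1314, 0.037]
tool_rot: [0.0, 0.998, 0.057, 0.0]
force: [-1.6, 1.2, 5.9]
grip_width: 0.0601
ring [[ 0.62439033 -0.26297078  0.008     ]]
t 9.22 pos [ 0.5124 -0.1314  0.037 ] phi 0.114 q6 1.56 grip 0.0601 F [-1.6  1.2  5.9]
(0.6205, -0.1588, 0.055, -0.113) -> [104.3  39.6 -17.9] spin 0.227
(0.6205, -0.1588, 0.0375, -0.113) -> [104.3  39.6  -0.4] spin 0.227
```

```bash
python3 -m handwheel '[[0,0,0,-10,0],[0,10,5,-18,0],[0,60,23,-18,0.12],[0,90,34,-18,0.227],[0,104,40,-18,0.227],[0,104,40,-18,0.227],[0,104,40,-8,0.227],[0,104,40,0,0.227],[0,104,40,0,0.227],[0,104,40,0,0.227]]'
python3 -m handwheel '[[0,1,0,0,0],[0,1,0,0,0],[0,2,0,0,0],[0,2,0,0,0]]'
```

```text
time: 10.48
position: [0.6198, -0.1591, 0.0364]
tool_rot: [-0.0, 0.998, -0.056, 0.0]
force: [-0.2, 0.4, -1.1]
grip_width: 0.0598
time: 10.98
position: [0.6207, -0.1593, 0.0364]
tool_rot: [-0.0, 0.998, -0.056, -0.001]
force: [-5.6, 1.5, 3.6]
grip_width: 0.0601
```

```bash
python3 -m handwheel '[[0.92,-1,0,0,0],[0.92,-1,0,0,0],[0.92,-1,0,0,0],[0.92,-1,0,0,0],[0.92,-1,0,-40,0],[0.92,-1,0,-90,0],[0.92,-1,0,-150,0],[0.92,-40,0,-200,0],[0.92,-80,0,-200,0],[0.92,-80,0,-200,0],[0.92,-80,0,-200,0],[0.92,-80,0,-200,0]]'
python3 - <<'E'
from to import *
to((.5117,-.0214,.09,-.013),(.5117,-.0214,.037,-.013))
w=r.read_camera('wrist'); cv2.imwrite('pics/w6.png',w[:,:,::-1])
E
```

```text
time: 12.48
position: [0.543, -0.1505, 0.236]
tool_rot: [0.0, 0.998, -0.056, -0.0]
force: [0.0, 0.6, 0.8]
grip_width: 0.0805
t 12.47 pos [ 0.543  -0.1505  0.236 ] phi -0.113 q6 1.38 grip 0.0805 F [0.  0.6 0.8]
(0.5117, -0.0214, 0.09, -0.013) -> [ -45.6 -124.8  146. ] spin -0.1
(0.5117, -0.0214, 0.037, -0.013) -> [ -45.5 -124.8  199. ] spin -0.1
```

View pics/w6.png

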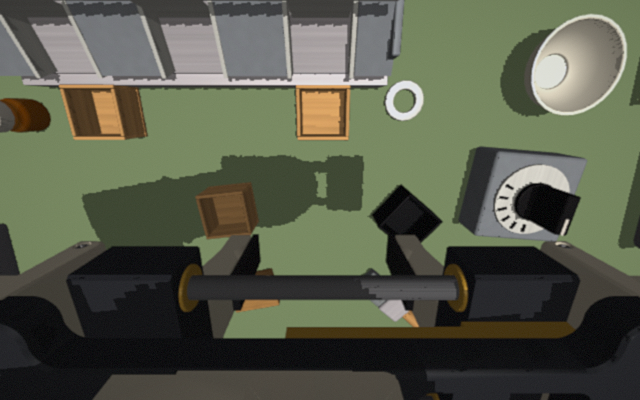

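The right punnet at (323,112) and the left one at (92,112) are both flush and square. Now the middle one.

```bash
python3 -m handwheel '[[0.92,-45,-60,50,-0.1],[0.92,-45,-125,100,-0.1],[0.92,-45,-125,146,-0.1],[0.92,-45,-125,146,-0.1],[0.92,-45,-125,146,-0.1],[0.92,-45,-125,175,-0.1],[0.92,-45,-125,193,-0.1],[0.92,-45,-125,199,-0.1],[0.92,-45,-125,199,-0.1],[0,-45,-125,199,-0.1],[0,-45,-125,199,-0.1],[0,-45,-125,199,-0.1],[0,-45,-125,199,-0.1]]'
python3 -c "
from to import *
to((.635,-.0296,.055,-.113),(.635,-.0296,.0375,-.113))"
```

```text
time: 14.15
position: [0.5122, -0.0211, 0.0382]
tool_rot: [-0.0, 1.0, -0.006, 0.0]
force: [-2.0, 1.0, 6.0]
grip_width: 0.0596
t 14.15 pos [ 0.5122 -0.0211  0.0382] phi -0.013 q6 1.22 grip 0.0596 F [-2.  1.  6.]
(0.635, -0.0296, 0.055, -0.113) -> [122.9   7.  -16.7] spin 0.1
(0.635, -0.0296, 0.0375, -0.113) -> [122.9   7.    0.8] spin 0.1
```

```bash
python3 -m handwheel '[[0,0,0,-10,0],[0,10,0,-17,0],[0,65,3,-17,0.1],[0,105,6,-17,0.1],[0,123,7,-17,0.1],[0,123,7,-17,0.1],[0,123,7,-8,0.1],[0,123,7,0,0.1],[0,123,7,0,0.1],[0,123,7,0,0.1]]'
python3 -m handwheel '[[0,1,0,0,0],[0,1,0,0,0],[0,2,0,0,0],[0,2,0,0,0]]'
```

```text
time: 15.4
position: [0.6344, -0.0297, 0.0374]
tool_rot: [0.0, 0.998, -0.056, -0.0]
force: [-0.7, 1.1, 0.0]
grip_width: 0.0596
time: 15.9
position: [0.6368, -0.0301, 0.0375]
tool_rot: [0.0, 0.998, -0.056, -0.0]
force: [-0.5, 0.5, -0.9]
grip_width: 0.0596
```

```bash
python3 -m handwheel '[[0,1,0,0,0],[0,1,0,0,0],[0,2,0,0,0],[0,2,0,0,0]]'
```

```text
time: 16.4
position: [0.6378, -0.0302, 0.0375]
tool_rot: [0.0, 0.998, -0.056, -0.001]
force: [-4.9, 1.5, 2.2]
grip_width: 0.0597
```

```bash
python3 -m handwheel '[[0.92,-1,0,0,0],[0.92,-1,0,0,0],[0.92,-1,0,0,0],[0.92,-1,0,0,0],[0.92,-1,0,-40,0],[0.92,-1,0,-90,0],[0.92,-1,0,-150,0],[0.92,-50,50,-210,0],[0.92,-100,100,-240,0],[0.92,-130,160,-240,0],[0.92,-130,200,-240,0],[0.92,-130,200,-240,0],[0.92,-130,200,-240,0],[0.92,-130,200,-240,0]]'
python3 - <<'E'
from to import *
import pickle
st=r.get_state(); w=r.read_camera('wrist'); cv2.imwrite('pics/w7.png',w[:,:,::-1]); pickle.dump((st,w),open('w7.pkl','wb'))
t=r.read_camera('top');cv2.imwrite('pics/t7.png',t[:,:,::-1])
to()
crop(t,240,100,460,265,3.6,'pics/t7c.png')
E
```

```text
time: 18.15
position: [0.4874, -0.2137, 0.2772]
tool_rot: [-0.0, 0.998, -0.056, -0.0]
force: [1.2, 0.5, -1.0]
grip_width: 0.0801
t 18.25 pos [ 0.4875 -0.2134  0.2771] phi -0.112 q6 1.5 grip 0.0803 F [ 1.1  0.3 -0.2]
```

View pics/w7.png

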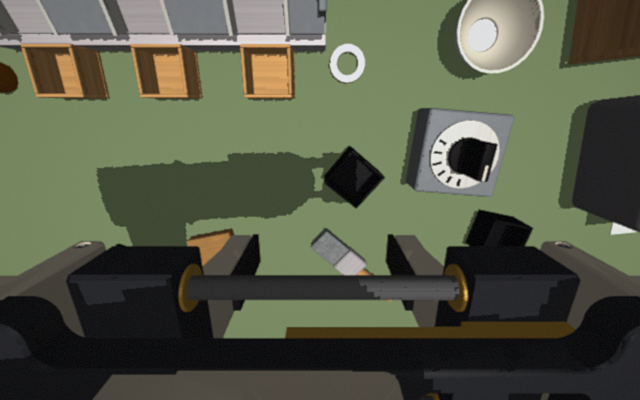

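View pics/t7c.png

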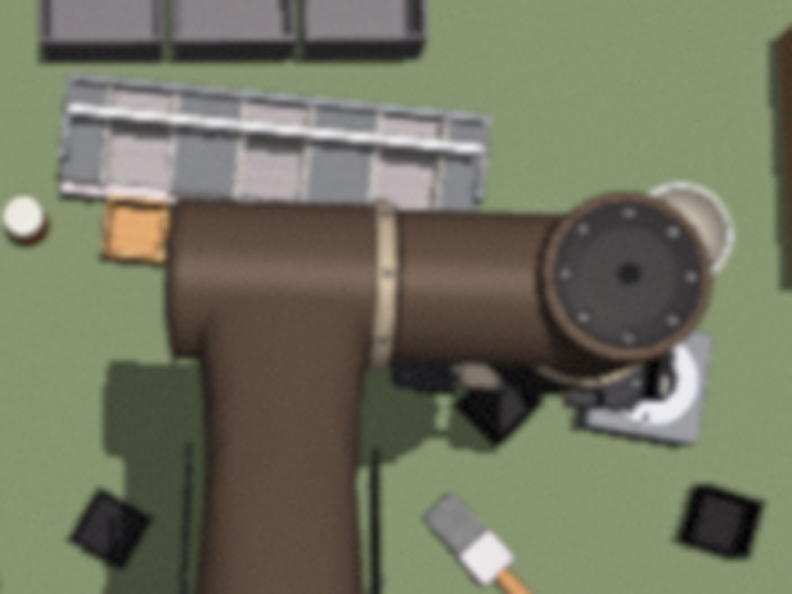

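```bash
python3 - <<'E'
from h import *
w=cv2.imread('pics/w7.png')[:,:,::-1]
crop(w,400,95,525,205,5,'pics/w7k.png'); crop(w,15,35,305,105,2.75,'pics/w7p.png')
E
```

```text
(no output)
```

View pics/w7k.png

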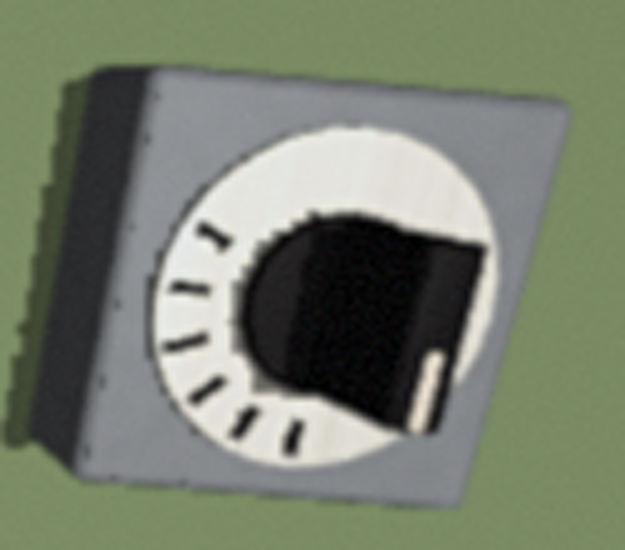

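View pics/w7p.png

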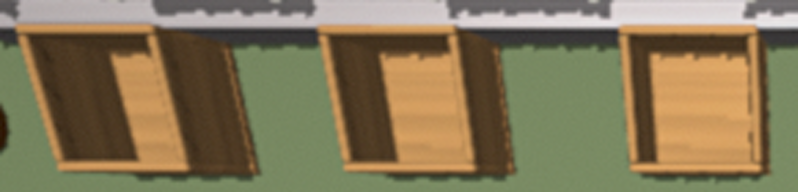

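```bash
python3 - <<'E'
from h import *
import pickle
st,w=pickle.load(open('w7.pkl','rb')); c=cam('wrist',st)
def quad(uv,z):
    P=cast(c,uv,z)[:,:2]; s=[np.linalg.norm(P[i]-P[i-1]) for i in range(4)]
    y=[np.arctan2(a[1],a[0]) for a in (P[0]-P[3],P[1]-P[2])]+[np.arctan2(-a[0],a[1]) for a in (P[0]-P[1],P[3]-P[2])]
    print(P.mean(0).round(4),np.round(s,4),np.round(y,3)); return P.mean(0)
b=quad(np.array([(158,68),(570,105),(460,505),(85,478)])/5+[400,95],.05)
k=cast(c,np.array([(436,352),(419,430),(487,247),(438,433)])/5+[400,95],.106)[:,:2]
print('line',k.round(4),'line ang',np.arctan2(*(k[0]-k[1])[::-1]),'edge ang',np.arctan2(*(k[2]-k[3])[::-1]),'edgelen',np.linalg.norm(k[2]-k[3]))
u=(k[0]-k[1]);u/=np.linalg.norm(u); d=b-k[1]; print('box centre off line axis', d@u, d[0]*-u[1]+d[1]*u[0])
f=cast(c,np.array([(121,68)])/5,.05)
a=.113; X=np.array([np.cos(a),-np.sin(a)]);Y=np.array([np.sin(a),np.cos(a)]); L=np.array([.6655,-.033])
for q in ([(18,28),(153,28),(190,170),(60,167)],[(319,30),(457,30),(475,171),(345,170)],[(621,30),(754,30),(762,170),(632,170)]):
    p=quad(np.array(q)/2.75+[15,35],.045); print('  hop',((p-L)@X).round(4),((p-L)@Y).round(4))
E
```

```text
[ 0.4921 -0.4007] [0.1068 0.105  0.1057 0.1042] [-0.178 -0.184 -0.198 -0.188]
line [[ 0.4891 -0.4005]
 [ 0.4712 -0.3979]
 [ 0.5115 -0.4099]
 [ 0.47   -0.4023]] line ang -0.14309093487494468 edge ang -0.18264417596236363 edgelen 0.04216237550196622
box centre off line axis 0.021052919254111877 0.00024570205862106545
[0.6497 0.0962] [0.0561 0.0581 0.0574 0.0586] [-0.113 -0.105 -0.113 -0.135]
  hop -0.0303 0.1266
[ 0.6342 -0.0324] [0.0566 0.0594 0.057  0.0589] [-0.121 -0.129 -0.113 -0.12 ]
  hop -0.0311 -0.0029
[ 0.6197 -0.1612] [0.0566 0.0573 0.0566 0.059 ] [-0.117 -0.087 -0.113 -0.113]
  hop -0.0311 -0.1325
```

```bash
python3 - <<'E'
from to import *
ct=cam('top')
P=cast(ct,np.array([(606,318),(713,337),(692,443),(590,430)])/3.6+[240,100],.05)[:,:2]; print(P.round(4),P.mean(0))
to((.492,-.400,.16,-.184),(.492,-.400,.091,-.184))
E
```

```text
[[ 0.5537 -0.3603]
 [ 0.5336 -0.4644]
 [ 0.4305 -0.4391]
 [ 0.4446 -0.3404]] [ 0.49063662 -0.40105245]
t 18.25 pos [ 0.4875 -0.2134  0.2771] phi -0.112 q6 1.5 grip 0.0803 F [ 1.1  0.3 -0.2]
(0.492, -0.4, 0.16, -0.184) -> [ 25.3 184.9 117.1] spin 0.072
(0.492, -0.4, 0.091, -0.184) -> [ 25.3 184.9 186.1] spin 0.072
```

The two views agree on the knob axis at (0.491 to 0.492, -0.400), with the bar at -0.184 rad. I'll move above it and look before descending.

```bash
python3 -m handwheel '[[0.92,10,60,20,0.072],[0.92,20,120,50,0.072],[0.7,25,175,90,0.072],[0.6,25,185,105,0.072],[0.6,25,185,105,0.072],[0.6,25,185,105,0.072],[0.6,25,185,105,0.072]]'
python3 - <<'E'
from to import *
import pickle
st=r.get_state(); w=r.read_camera('wrist'); cv2.imwrite('pics/w8.png',w[:,:,::-1]); pickle.dump((st,w),open('w8.pkl','wb'))
to((.4915,-.400,.091,-.184))
E
```

```text
time: 19.12
position: [0.4921, -0.4001, 0.1742]
tool_rot: [0.0, 0.996, -0.091, 0.001]
force: [-0.5, 0.3, 0.3]
grip_width: 0.053
t 19.18 pos [ 0.492  -0.4002  0.1741] phi -0.183 q6 1.76 grip 0.0526 F [-0.2 -0.5 -0.2]
(0.4915, -0.4, 0.091, -0.184) -> [-0.7 -0.1 83.1] spin 0.001
```

View pics/w8.png

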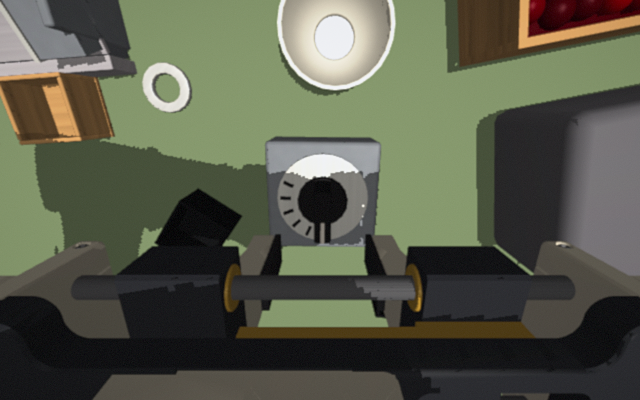

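```bash
python3 -m handwheel '[[0.6,-0.5,0,40,0],[0.6,-0.5,0,70,0],[0.6,-0.5,0,83,0],[0.6,-0.5,0,83,0],[0,-0.5,0,83,0],[0,-0.5,0,83,0],[0,-0.5,0,83,0],[0,-0.5,0,83,0],[0,-0.5,0,83,0]]'
python3 - <<'E'
from to import *
w=r.read_camera('wrist'); cv2.imwrite('pics/w9.png',w[:,:,::-1])
to((.4915,-.400,.091,-.184)); print(r.get_state()['wrist_torque'])
E
```

```text
time: 20.3
position: [0.4908, -0.3996, 0.0899]
tool_rot: [-0.001, 0.996, -0.093, 0.0]
force: [0.5, 9.3, 5.0]
grip_width: 0.014
t 20.35 pos [ 0.4909 -0.3996  0.0899] phi -0.185 q6 1.76 grip 0.0137 F [0.3 7.4 5.7]
(0.4915, -0.4, 0.091, -0.184) -> [ 0.7  0.2 -1.1] spin -0.001
[ 2.93085272 -0.32920884 -0.26346991]
```

View pics/w9.png

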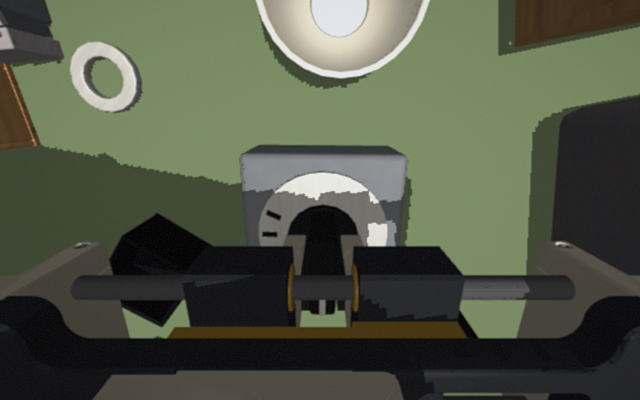

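```bash
python3 -m handwheel '[[0,0,-1,0,0],[0,0,-1,0,0.1],[0,0,-1,0,0.2],[0,0,-1,0,0.3],[0,0,-1,0,0.4],[0,0,-1,0,0.5],[0,0,-1,0,0.6],[0,0,-1,0,0.6]]'
python3 -m handwheel '[[0,0,0,0,0.1],[0,0,0,0,0.2],[0,0,0,0,0.3],[0,0,0,0,0.4],[0,0,0,0,0.5],[0,0,0,0,0.57],[0,0,0,0,0.6],[0,0,0,0,0.6],[0,0,0,0,0.6]]'
python3 - <<'E'
from to import *
import pickle
st=r.get_state();w=r.read_camera('wrist'); cv2.imwrite('pics/w10.png',w[:,:,::-1]); pickle.dump((st,w),open('w10.pkl','wb'))
t=r.read_camera('top'); s=r.read_camera('scene'); crop(s,120,220,320,370,4,'pics/s10.png'); crop(t,240,100,460,265,3.6,'pics/t10.png')
cv2.imwrite('pics/s10full.png',s[:,:,::-1])
to(); print(st['wrist_torque'])
E
```

```text
time: 21.35
position: [0.4914, -0.3986, 0.0899]
tool_rot: [-0.001, 0.924, -0.383, 0.0]
force: [2.0, 9.5, 4.5]
grip_width: 0.014
time: 22.48
position: [0.4924, -0.3981, 0.0899]
tool_rot: [-0.001, 0.77, -0.638, 0.001]
force: [4.8, 12.9, 4.5]
grip_width: 0.0143
t 22.62 pos [ 0.4924 -0.398   0.0899] phi -1.384 q6 0.56 grip 0.0138 F [ 5.3 13.3  4.6]
[ 4.74703455 -1.91176285  0.10279633]
```

View pics/w10.png

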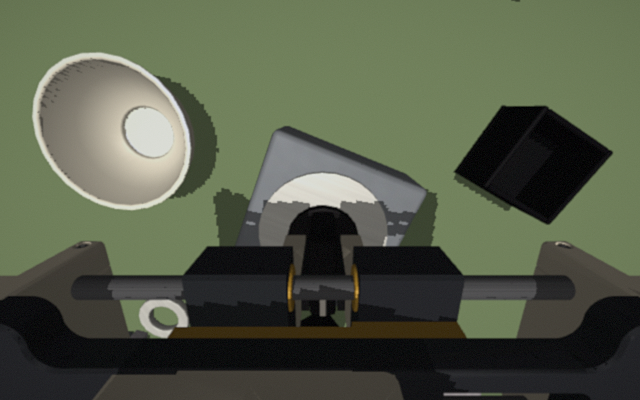

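View pics/s10.png

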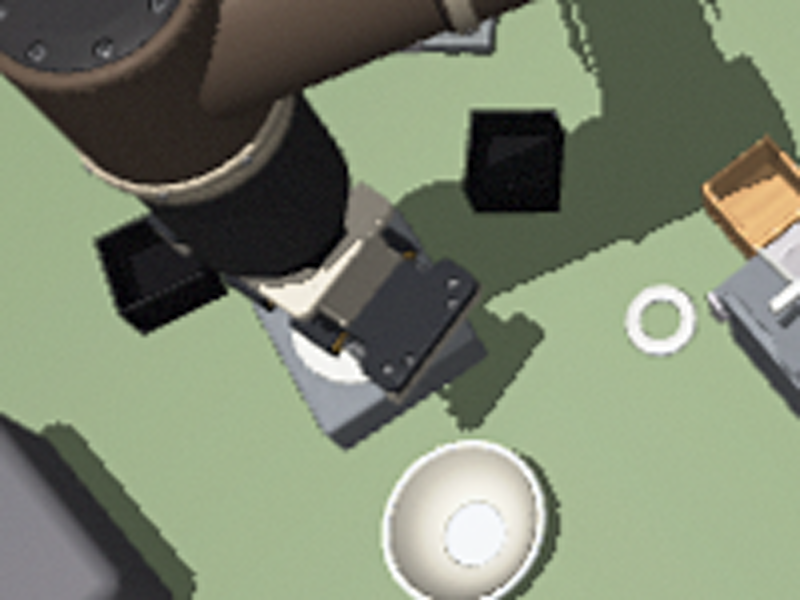

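View pics/t10.png

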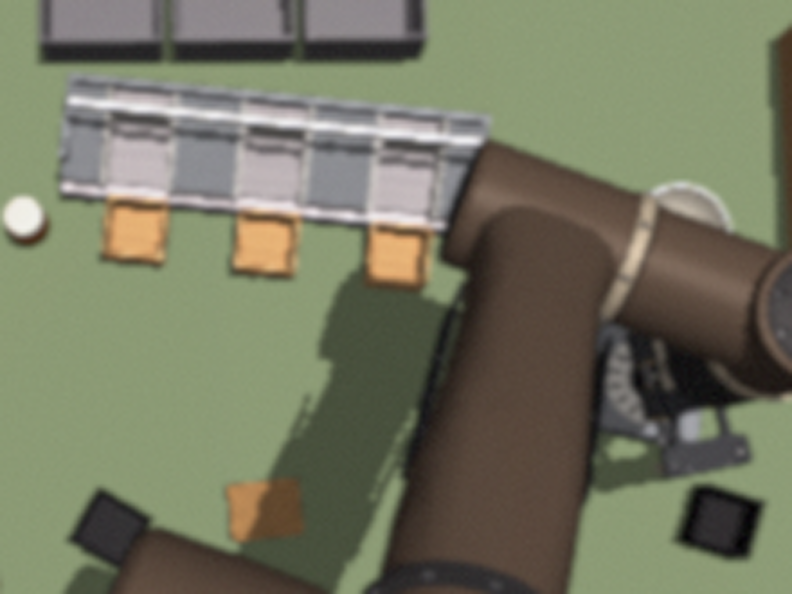

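```bash
python3 - <<'E'
from h import *
a=cv2.imread('pics/w9.png')[:,:,::-1];b=cv2.imread('pics/w10.png')[:,:,::-1]
crop(np.hstack([a[190:340,255:390],b[190:340,255:390]]),0,0,270,150,2.9,'pics/k910.png')
t=cv2.imread('pics/t10.png')[:,:,::-1]
ct=cam('top')
al=.113; X=np.array([np.cos(al),-np.sin(al)]);Y=np.array([np.sin(al),np.cos(al)]); L=np.array([.6648,-.033])
for q in ([(107,200),(168,203),(165,267),(103,260)],[(237,211),(298,216),(295,278),(233,272)],[(369,225),(431,228),(426,288),(366,284)]):
    P=cast(ct,np.array(q)/3.6+[240,100],.045)[:,:2]; p=P.mean(0); print(p.round(4),((p-L)@X).round(4),((p-L)@Y).round(4))
E
```

```text
[0.6451 0.0971] -0.0343 0.1271
[ 0.6318 -0.0298] -0.0331 -0.0006
[ 0.6183 -0.1593] -0.032 -0.1307
```

View pics/k910.png

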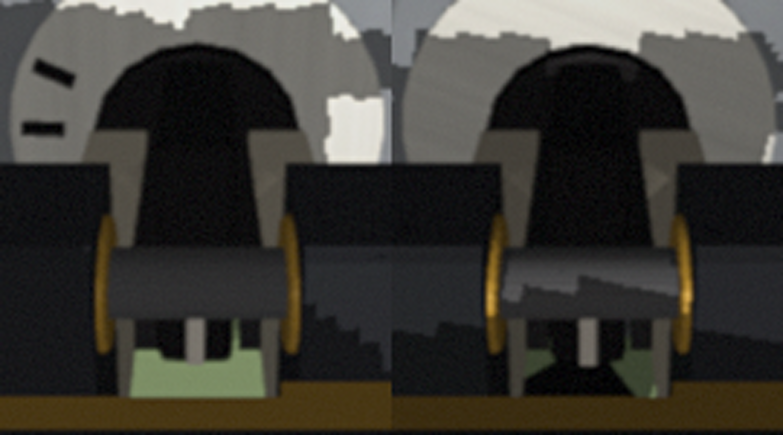

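```bash
python3 -m handwheel '[[0,0,0,0,0],[0,0,0,0,0],[0,0,0,0,0]]'
python3 - <<'E'
from to import *
to(); print(r.finish_job())
E
```

```text
time: 23.0
position: [0.4924, -0.398, 0.0899]
tool_rot: [-0.001, 0.77, -0.638, 0.0]
force: [5.6, 12.7, 4.6]
grip_width: 0.0139
t 23.0 pos [ 0.4924 -0.398   0.0899] phi -1.384 q6 0.56 grip 0.0139 F [ 5.6 12.7  4.6]
the job is handed in; nothing more can be done
None
```

The three wooden punnets are lined up against the fence, one before each chute, and released. The knob is held at its third click. I handed the job in at 23.0 s of the 72 s allowed; no verdict was reported.

**Punnets:** I pressed each one gently until it touched the fence (about 5 N), then let go.
- **Distance from the fence:** the last checks put the centres 30–34 mm from the face. The wrist view gave 30–31 mm and the top view 32–34 mm, so they differ by up to 4 mm, but both are inside 25–38 mm.
- **Sideways:** they were within about 3.5 mm of the chute middles. The wrist view showed all three about 3 mm to the right, which the top view showed only for the left punnet.
- **Squareness:** average errors were within about 0.01 rad.

**Knob:** the tool turned 1.199 rad clockwise, and the bar stayed in line with the pads, so I put the knob at about 1.2 rad. That is inferred from the tool angle and the pictures, because the knob angle cannot be read directly. The grip width was 14 mm, which matches the bar. A steady sideways force of about 13 N remained while holding, so the grip is probably a millimetre or so off the knob's axis.

I saw no other object disturbed in the pictures, though I did not measure their positions at the end.

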